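# Lock a carving panel in the T-slot jig

## Robot

A 6-joint arm with a two-finger parallel gripper is mounted at the origin on the work surface. World frame = base frame: x ahead of the robot, y to its left, z up, the work surface at z = 0. Lengths are in m, angles in degrees, forces in N, time in s.
With the tool pointing down it reaches from about 0.2 to 0.875 m from the base axis. Payload 3.4 kg.
Tool frame: the origin (TCP) lies on the centre line of the jaws, within the pads' length; the fingertips stand 8 mm ahead of it and the grasp point (between the pads) lies 11 mm behind it (ctrl.tip_reach is the distance from the TCP to the fingertips, in m); y points along the fingers, z is the direction in which the jaws open and shut, and the axes are right-handed (so a half turn about y gives the same grasp; the last joint's range is limited). The gripper opens to 94 mm and grips with 3 to 60 N. Pads are 16 mm wide; open, the fingers measure 119 mm over their backs; the gripper's body (75 mm by 177 mm) begins 78 mm behind the grasp point.
Start: joints at [58.327, 15.808, 86.224, -0, 77.962, -6.933], TCP at [0.241, 0.522, 0.213] pointing down, gripper open.
Joint ranges: [-165.64, 165.64], [-43.16, 119.46], [12.63, 154.43], [-67.54, 247.53], [6.08, 155.33], [-154.97, 154.97]. Speed limits (degrees/s): [147.25, 147.25, 180, 180, 180, 180].

## Interface

Orientations are given as [roll, pitch, yaw] about the fixed x, y, z axes, in that order (R = Rz(yaw) Ry(pitch) Rx(roll)).
In Python, from rig import ctrl gives the robot as it stands. The module is installed in compiled form; this text tells all that it offers.
- The arm moves only by the shell command python3 -m pendant 'ROWS' [FORCE]. ROWS is JSON, a list of rows, each a list of 3 entries, a list of its own where there are three numbers: the closure, from 0 (fully open) to 1 (shut), then the shift along the tool's x, y, z in m, then the turn, a rotation vector about the tool's x, y, z in degrees. A call has exactly 5 rows; each row is the pose to reach, as a shift and turn from the pose measured when the call began, along the tool's axes at that moment; what a row does not reach only later rows make up. A row lasts 1/10 s, in which the tool goes at most 50 mm and 8.59 degrees, less where a joint would pass 70% of its speed; a pose out of reach is approached as far as the arm can. A call with a gripper value outside its range is refused whole. The fingers move at their own pace and stop on an object; FORCE is the grip in N (left out, the last holds). Time passes only in rows, so rows that repeat a pose let the fingers close, or fill a call up. It gives the time, the measured TCP pose, the force and the opening at its end, in the units of the state.
- ctrl.sense(): the state, without advancing time (a new reading comes with each control period).
- ctrl.capture(name): name is "side" or "top" or "wrist"; returns a dict with "image" (384x512x3 uint8, blue, green, red), "fx", "fy", "cx", "cy" (pixels), "rvec" (rotation vector, rad) and "tvec" (3), from world to camera coordinates, as OpenCV has them. Camera axes: x right, y down, z forward; pixel columns grow to the right and rows downward; lengths in m; the calibration is good to about 2 mm. A picture is of the moment at which its call begins. There is no depth.
- ctrl.sign_off(): hands the job in, once; it reports no verdict.
The state is a dict: "t": time; "qpos": joint angles; "joint_velocities": joint speeds; "joint_torque": joint torques, N m; "ee_pos": TCP position; "orientation": TCP orientation; "force": force on the tool from outside, world axes, zero at the start; "torque": the same for the moment, N m; "grip_width": finger opening in m.
Only numpy, scipy, OpenCV 4.12 (cv2) and the standard library are available. Lean on these libraries where they do the work, as an engineer would, in place of code of your own. Each camera call takes 0.05 s, during which the arm holds its last target. There are 200 camera calls.

## Task

Clamp the carved panel in the jig on the bench: lift the clamp stud out of its wooden holder, drop its T-head into the jig's slot on the free side of the panel, and slide it along until it pushes the panel squarely against the sprung stop with about 10 N (always less than 20 N, the wood marks easily). Keeping that pressure, give the stud a quarter turn so that its head locks under the slot's lips, then let go, leaving the panel clamped and the other tools where they are.

Things in the scene. Friction and masses are not known exactly. Their poses are not given: they have to be found in the camera images.
- stud_mid (a point): Clamp stud, 95 mm tall, 0.22 kg, upright in a wooden holder block; point on its axis, half-way up (48 mm over its lowest point). z up; y along both the T-head and the grip. Round steel body 32 mm in diameter, 40 mm tall; on top of it a black flat grip 12 mm thick (x), 44 mm long (y), 40 mm tall, from 7 to 47 mm above this point. A half turn makes no difference.
- stud_seat (a point): Centre of the flat underside of the stud's round body, which rests on the slot's lips (or holder), 32.8 mm below stud_mid. Below it: shank 10 mm in diameter, then the T-head, a round cross-bar 34 mm long along y, 10 mm thick, lowest 15.2 mm below this point. Turned either way across the slot, it wedges under the lips (stiff, up to about 0.4 N m) and friction then holds it against the stop's spring.
- jig: Fixed carving jig: a wooden board 200 mm (x) by 480 mm (y), 36 mm high; origin at the centre of its underside, z up. An aluminium T-slot runs along its y axis in the middle (x = 0), full length. The panel lies across the slot, the sprung stop stands at the +y end; on the panel's -y side the slot is free, from y = -240 mm to the panel. Wooden holder of the stud is a separate block, 90 x 90 x 34 mm.
- slot_top (a point): Centre of the T-slot's mouth, level with the board top, 36 mm above the jig's origin; axes as the jig. Opening 13 mm wide (x) between lips 6 mm thick; under them a channel 40 mm wide, 18 mm deep. The stud is seated when its stud_seat is at this height; stud_mid is then 32.8 mm above it.
- jig_end (a point): +y end of the slot, on the board top, 240 mm from slot_top; axes as the jig. Near it stands the sprung stop, set by hand and not measured: a wooden pad 130 mm wide, square to the slot, its face 60 to 120 mm short of this point (towards -y). The pad gives way up to 8 mm along +y, starting at 1.5 N with 3 N more for each mm.
- panel_mid (a point): Carved pine panel lying loose on the jig across the slot, 130 mm (x) by 160 mm (y) by 26 mm thick, about 0.35 kg, y roughly along the jig's y; point at its centre, half-way up. Wooden side guides 14 mm high, 3 mm clear of it, keep it square to the slot. It starts 7 to 80 mm short of the stop's pad. The relief on its top rises at most 6 mm.
- mallet_mid (a point): Carver's mallet standing on its head, 86 mm in diameter and 245 mm tall, a bystander; point 60 mm above its foot.
- gouge_mid (a point): Gouge with a wooden handle lying on the bench, 252 mm long, 24 mm wide, 22 mm high, a bystander; point near its middle, its x towards the blade.
- chisel_mid (a point): Chisel with a wooden handle lying on the bench, 252 mm long, 24 mm wide, 22 mm high, a bystander; point near its middle, its x towards the blade.
Things that resemble listed ones, but are neither listed nor needed, are in the scene too. There is more than one size of the part that bears stud_mid; the job needs the smaller. Of the things that look like the part that bears panel_mid, the smaller one is meant.

How it is judged:
By the outcome, as a careful person would: the job done as asked, in the order asked, and still so for the second after the job is handed in, with the robot touching nothing.
It also fails if it takes over 56 s, if anything falls off the work surface, if the arm or the gripper's body presses on something with over 40 N, if the wrist force passes 120 N, or if a joint passes its speed limit or range.

## Working session

There is one attempt and no reset: what is moved stays moved. The work goes in short steps, Python scripts to look and compute and a shell command to move; the robot and the scene stay as the last step left them, time stands still between calls to the robot, and variables do not carry over. Pictures are saved under pics/ and viewed, about 8 in all and at most 12, crops included, and the job is handed in when it is done.

```bash
mkdir -p pics; cat > h.py <<'E'
import numpy as np, cv2
from rig import ctrl
from scipy.spatial.transform import Rotation as R
def cap(n,f=None):
    c=ctrl.capture(n)
    if f: cv2.imwrite('pics/'+f,c['image'])
    return c
def ray(c,uv):
    M=cv2.Rodrigues(np.array(c['rvec'],float))[0]; t=np.array(c['tvec'],float).ravel()
    o=-M.T@t; d=M.T@np.array([(uv[0]-c['cx'])/c['fx'],(uv[1]-c['cy'])/c['fy'],1.]); return o,d
def onz(c,uv,z):
    o,d=ray(c,uv); return o+d*(z-o[2])/d[2]
def proj(c,p):
    K=np.array([[c['fx'],0,c['cx']],[0,c['fy'],c['cy']],[0,0,1.]])
    return cv2.projectPoints(np.array(p,float).reshape(-1,1,3),np.array(c['rvec'],float),np.array(c['tvec'],float),K,None)[0].reshape(-1,2)
def tool():
    s=ctrl.sense(); return np.array(s['ee_pos']),R.from_euler('xyz',s['orientation'],degrees=True)
E
python3 - <<'E'
from h import *
import pickle
s=ctrl.sense(); print(s, ctrl.tip_reach); print(tool()[1].as_matrix().round(3))
cs={n:cap(n) for n in('top','side','wrist')}
pickle.dump(cs,open('c0.pkl','wb'))
for n in cs: cv2.imwrite(f'pics/{n}0.png',cs[n]['image']); print(n,ray(cs[n],(256,192)))
E
```

```text
{'t': 0.0, 'qpos': array([ 5.83250645e+01,  1.58465372e+01,  8.62940910e+01, -2.21520047e-03,
        7.79611841e+01, -6.93203406e+00]), 'joint_velocities': array([-0.03717239, -0.01853651,  0.04029915,  0.08799599, -0.03246979,
        0.02276765]), 'joint_torque': array([ 1.08328601e-03, -4.04579651e+01, -2.37232482e+01,  7.00354320e-02,
        3.45214026e-02, -1.53570436e-04]), 'ee_pos': array([0.24038619, 0.52173744, 0.21262338]), 'orientation': array([-9.01013295e+01,  1.01380933e-02, -2.47424464e+01]), 'force': array([ 0.87932574, -0.12637945,  0.13309116]), 'torque': array([-0.02013788,  0.04008017, -0.00456939]), 'grip_width': 0.09375524500100638} 0.008
[[ 0.908 -0.001  0.419]
 [-0.419 -0.002  0.908]
 [-0.    -1.    -0.002]]
top (array([0.3659978 , 0.05232755, 1.38790229]), array([ 0.09294861,  0.01453718, -0.99565561]))
side (array([ 0.02042861, -0.83107173,  0.76024162]), array([ 0.40400427,  0.72390381, -0.55939426]))
wrist (array([0.17496641, 0.55346365, 0.38377346]), array([ 0.21963921, -0.10514966, -0.96993076]))
```

View pics/top0.png

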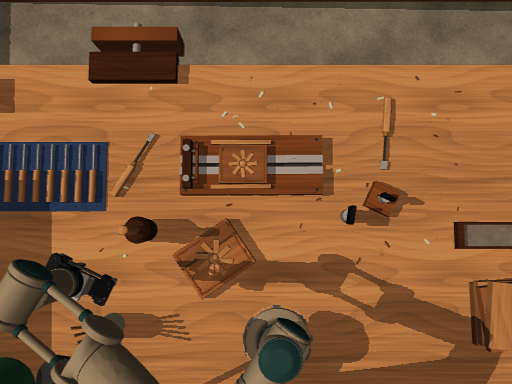

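View pics/side0.png

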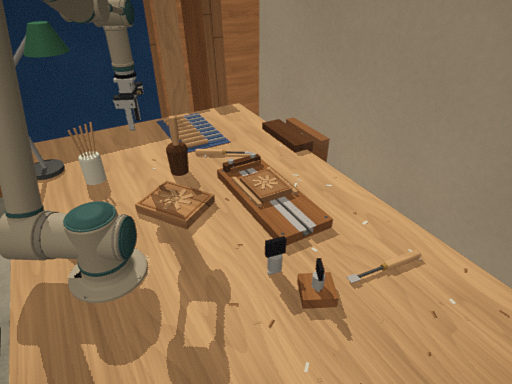

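Top view: jig at u 180–333, v 135–195, with the stop at its left end. The holder with a stud is at about (385,198), and a second stud stands free at (348,214). I'll enlarge both areas.

```bash
python3 - <<'E'
from h import *
import pickle
cs=pickle.load(open('c0.pkl','rb'))
t=cs['top']['image'];s=cs['side']['image']
a=cv2.resize(t[125:230,172:412],None,fx=3.3,fy=3.3,interpolation=cv2.INTER_CUBIC)[:,:800]
b=cv2.resize(s[225:315,250:440],None,fx=2.7,fy=2.7,interpolation=cv2.INTER_CUBIC)
o=np.zeros((600,800,3),np.uint8);o[:346]=a[:346];o[350:350+b.shape[0],:b.shape[1]]=b[:250]
cv2.imwrite('pics/z1.png',o)
c=cs['top']
for uv in [(180,136),(333,136),(333,195),(180,195)]: print(uv,onz(c,uv,.036).round(4))
for uv in [(385,198)]: print(onz(c,uv,.08),onz(c,uv,.034))
E
```

```text
Traceback (most recent call last):
ValueError: could not broadcast input array from shape (346,792,3) into shape (346,800,3)
```

```bash
python3 - <<'E'
from h import *
import pickle
cs=pickle.load(open('c0.pkl','rb'))
t=cs['top']['image'];s=cs['side']['image']
a=cv2.resize(t[125:225,172:412],None,fx=3.3,fy=3.3,interpolation=cv2.INTER_CUBIC)
b=cv2.resize(s[225:315,250:440],None,fx=2.7,fy=2.7,interpolation=cv2.INTER_CUBIC)
o=np.zeros((600,800,3),np.uint8);o[:a.shape[0],:a.shape[1]]=a;o[350:350+b.shape[0],:b.shape[1]]=b
cv2.imwrite('pics/z1.png',o)
c=cs['top']
for uv in [(180,136),(333,136),(333,195),(180,195)]: print(uv,onz(c,uv,.036).round(4))
for uv in [(385,198)]: print(onz(c,uv,.08),onz(c,uv,.034))
E
```

```text
(180, 136) [0.6822 0.3302 0.036 ]
(333, 136) [ 0.683  -0.1878  0.036 ]
(333, 195) [ 0.4826 -0.1852  0.036 ]
(180, 195) [0.4816 0.3263 0.036 ]
[ 0.46946468 -0.34516905  0.08      ] [ 0.4731037  -0.35914933  0.034     ]
```

View pics/z1.png

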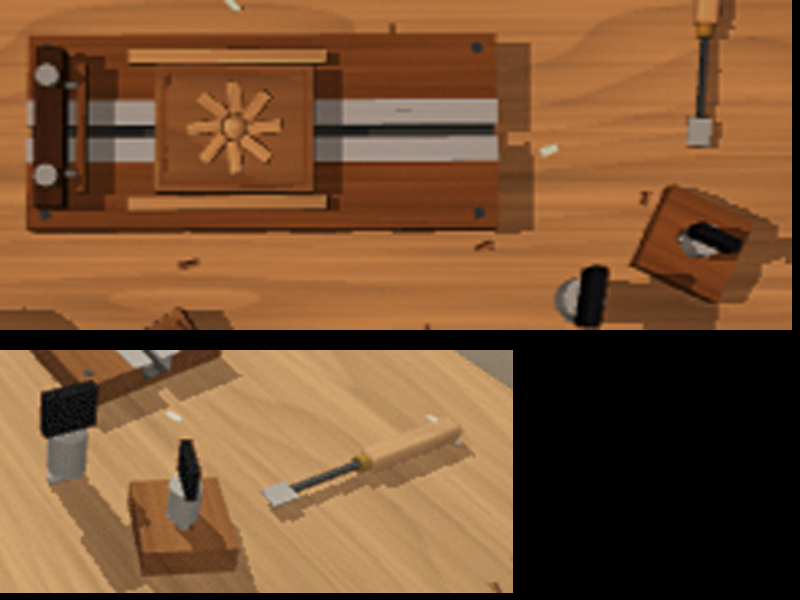

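```bash
python3 - <<'E'
from h import *
import pickle
cs=pickle.load(open('c0.pkl','rb'))
def blob(c,x0,x1,y0,y1,th=50):
    im=c['image'].astype(int); m=((im.max(2)<th)).astype(np.uint8)
    z=np.zeros_like(m); z[y0:y1,x0:x1]=m[y0:y1,x0:x1]
    n,l,s,ce=cv2.connectedComponentsWithStats(z)
    k=1+np.argmax(s[1:,4]); p=np.argwhere(l==k)[:,::-1].astype(np.float32)
    return s[k],ce[k],cv2.minAreaRect(p),p
for n,b in (('top',(372,404,182,215)),('side',(308,330,255,285)),('top',(340,358,200,225))):
    c=cs[n]; s,ce,r,p=blob(c,*b); print(n,s,ce.round(1),r)
    if n=='top':
        box=cv2.boxPoints(r); print([onz(c,q,.1138).round(4).tolist() for q in box]); print(onz(c,ce,.1).round(4))
# triangulate centroid of grip
from itertools import product
c=cs['top'];d=cs['side']
o1,d1=ray(c,blob(c,372,404,182,215)[1]);o2,d2=ray(d,blob(d,308,330,255,285)[1])
k=np.linalg.lstsq(np.c_[d1,-d2],o2-o1,rcond=None)[0]; print('tri',o1+k[0]*d1,o2+k[1]*d2)
# jig
for uv in [(180.5,135.6),(322.6,135.6),(322.6,195),(180.5,195),(322.6,164.2),(198.7,164.7)]: print(uv,onz(c,uv,.036).round(4))
print('pad',onz(c,(198.7,164.7),.05),'panel ends',onz(c,(172+155/3.3,164),.062),onz(c,(172+315/3.3,164),.062))
# slot dark
im=c['image'];print(im[155:175,310].max(1).tolist(),im[155:175,280].max(1).tolist(), im[155:175,205].max(1).tolist())
E
```

```text
top [380 192  17  10  91] [388.2 196.7] ((388.1712341308594, 196.62327575683594), (16.2210750579834, 5.793241024017334), 24.443954467773438)
[[0.4734, -0.318, 0.1138], [0.4901, -0.326, 0.1138], [0.4689, -0.3719, 0.1138], [0.4523, -0.3639, 0.1138]]
[ 0.4721 -0.3492  0.1   ]
side [316 259   8  22 113] [319.5 269.6] ((319.4706115722656, 269.38238525390625), (21.3431339263916, 6.5484619140625), 75.96376037597656)
top [346 206  10  18 136] [350.8 214.5] ((350.8497314453125, 214.47686767578125), (7.6028594970703125, 18.018775939941406), 8.746162414550781)
[[0.3887, -0.2103, 0.1138], [0.4445, -0.2197, 0.1138], [0.4409, -0.2432, 0.1138], [0.3851, -0.2337, 0.1138]]
[ 0.4151 -0.2297  0.1   ]
tri [ 0.4728197  -0.35176241  0.09180935] [ 0.47241643 -0.35152976  0.09170358]
(180.5, 135.6) [0.6836 0.3285 0.036 ]
(322.6, 135.6) [ 0.6843 -0.1527  0.036 ]
(322.6, 195) [ 0.4826 -0.1505  0.036 ]
(180.5, 195) [0.4816 0.3247 0.036 ]
(322.6, 164.2) [ 0.5865 -0.1516  0.036 ]
(198.7, 164.7) [0.5841 0.2653 0.036 ]
pad [0.5818719 0.2630842 0.05     ] panel ends [0.58238517 0.1942612  0.062     ] [0.58265882 0.03418045 0.062     ]
[163, 157, 159, 158, 158, 161, 163, 97, 24, 47, 53, 137, 163, 160, 159, 158, 159, 161, 132, 115] [150, 162, 161, 159, 159, 162, 162, 134, 22, 25, 33, 101, 168, 163, 161, 161, 159, 164, 161, 99] [87, 102, 103, 101, 101, 99, 105, 104, 30, 27, 30, 49, 107, 101, 103, 102, 103, 101, 104, 78]
```

Triangulated grip centre is (0.4725, -0.3517, 0.092); the expected height is 0.094. The slot runs at x≈0.585 with yaw ≈0.3°, the pad face is at y≈0.263, and the panel spans y 0.034–0.194. I'll lift above mallet height, travel to the stud, then turn.

```bash
cat >> h.py <<'E'
def go(p,zang):
    """shift/turn in tool axes to reach world p with tool down, tool z at angle zang (deg)"""
    P,T=tool(); a=np.radians(zang); z=np.array([np.cos(a),np.sin(a),0]); y=np.array([0,0,-1.]); x=np.cross(y,z)
    G=R.from_matrix(np.c_[x,y,z]); s=ctrl.sense()
    print('t',round(s['t'],2),'tcp',P.round(4),'zang',np.degrees(np.arctan2(*T.as_matrix()[1::-1,2])).round(2),'F',np.round(s['force'],1),'w',round(s['grip_width'],4),'q6',round(s['qpos'][5],1))
    print('shift',(T.inv().apply(np.array(p)-P)).round(4),'turn',(T.inv()*G).as_rotvec(degrees=True).round(2))
E
python3 -m pendant '[[0,[0,-0.05,0],[0,0,0]],[0,[0,-0.1,0],[0,0,0]],[0,[0.03,-0.12,-0.04],[0,0,0]],[0,[0.06,-0.12,-0.08],[0,0,0]],[0,[0.1,-0.12,-0.12],[0,0,0]]]'
python3 -m pendant '[[0,[0.03,0,-0.04],[0,0,0]],[0,[0.06,0,-0.08],[0,0,0]],[0,[0.09,0,-0.12],[0,0,0]],[0,[0.12,0,-0.16],[0,0,0]],[0,[0.16,0,-0.19],[0,0,0]]]'
python3 -m pendant '[[0,[0.03,0,-0.04],[0,0,0]],[0,[0.06,0,-0.08],[0,0,0]],[0,[0.09,0,-0.12],[0,0,0]],[0,[0.12,0,-0.16],[0,0,0]],[0,[0.16,0,-0.19],[0,0,0]]]'
python3 -c "from h import *;go([.4726,-.3516,.25],-24.7)"
```

```text
t: 0.65
ee_pos: [0.2775, 0.3795, 0.3338]
orientation: [-90.0, -0.0, -24.6]
force: [1.2, -1.2, 0.6]
grip_width: 0.0938
t: 1.15
ee_pos: [0.3418, 0.1392, 0.3341]
orientation: [-90.0, -0.0, -24.6]
force: [0.8, -0.4, 0.5]
grip_width: 0.0937
t: 1.65
ee_pos: [0.4066, -0.1009, 0.3345]
orientation: [-90.0, -0.1, -24.7]
force: [1.3, 0.8, 1.3]
grip_width: 0.094
t 1.65 tcp [ 0.4066 -0.1009  0.3345] zang 65.33 F [1.3 0.8 1.3] w 0.094 q6 -88.8
shift [ 0.1645  0.0846 -0.2003] turn [-8.000e-02  9.003e+01  3.000e-02]
```

```bash

python3 -m pendant '[[0,[0.03,0.01,-0.04],[0,8.5,0]],[0,[0.06,0.02,-0.08],[0,17,0]],[0,[0.1,0.03,-0.12],[0,25.5,0]],[0,[0.13,0.05,-0.16],[0,34,0]],[0,[0.1645,0.0846,-0.2],[0,42.5,0]]]'
python3 -m pendant '[[0,[0,0,0],[0,8.5,0]],[0,[0,0,0],[0,17,0]],[0,[0,0,0],[0,25.5,0]],[0,[0,0,0],[0,34,0]],[0,[0,0,0],[0,42.5,0]]]'
python3 - <<'E'
from h import *
import pickle
go([.4726,-.3516,.2],-24.7)
c=cap('wrist','w1.png'); pickle.dump(c,open('w1.pkl','wb'))
print(proj(c,[[.4726,-.3516,.1138],[.4726,-.3516,.074]]))
E
```

```text
t: 2.15
ee_pos: [0.467, -0.3314, 0.2641]
orientation: [-89.9, -0.2, -67.6]
force: [0.2, 0.1, 0.3]
grip_width: 0.094
t: 2.65
ee_pos: [0.4668, -0.3314, 0.2636]
orientation: [-89.8, -0.0, -110.4]
force: [0.2, -0.8, -0.6]
grip_width: 0.0941
t 2.65 tcp [ 0.4668 -0.3314  0.2636] zang -20.44 F [ 0.2 -0.8 -0.6] w 0.0941 q6 -21.9
shift [0.0169 0.0636 0.0123] turn [-0.16  4.26  0.  ]
[[266.60717864 200.28113394]
 [265.4611771  192.16733478]]
```

View pics/w1.png

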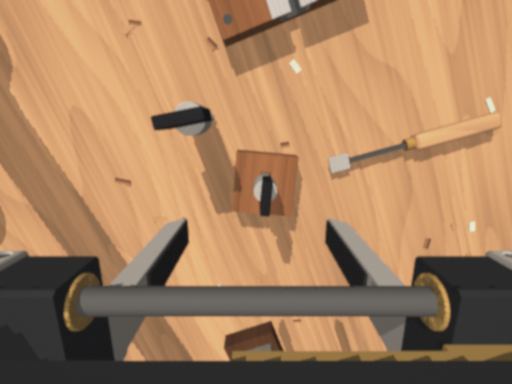

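The wrist view shows the stud in the holder at (266,195). It is clearly smaller than the free one at (185,118), so it is the right one. I'll refine its pose.

```bash
python3 - <<'E'
from h import *
import pickle
c=pickle.load(open('w1.pkl','rb')); im=c['image'].astype(int)
m=np.zeros((384,512),np.uint8); m[170:222,250:284]=(im.max(2)<55)[170:222,250:284]
p=np.argwhere(m)[:,::-1].astype(np.float32); r=cv2.minAreaRect(p); print(r,p.min(0),p.max(0))
b=cv2.boxPoints(r); 
for z in (.1138,): print([onz(c,q,z).round(4).tolist() for q in b])
# row-wise mid
for v in range(int(p[:,1].min()),int(p[:,1].max())+1,4):
    u=p[p[:,1]==v][:,0]; print(v,u.min(),u.max(), onz(c,((u.min()+u.max())/2,v),.1138).round(4))
# model projections
for yaw in(-24.7,-26,-23):
  a=np.radians(yaw);X=np.array([np.cos(a),np.sin(a)]);Y=np.array([-X[1],X[0]])
  C=np.array([.4726,-.3516]); q=[[*(C+sx*.006*X+sy*.022*Y),z] for z in(.0738,.1138) for sx in(-1,1) for sy in(-1,1)]
  print(yaw,proj(c,q).round(1).tolist())
E
```

```text
((265.8067626953125, 195.5292205810547), (8.532818794250488, 37.49699401855469), 5.440331935882568) [261. 177.] [271. 214.]
[[0.4591, -0.3647, 0.1138], [0.4789, -0.3231, 0.1138], [0.4878, -0.3275, 0.1138], [0.4684, -0.3692, 0.1138]]
177 264.0 269.0 [ 0.4821 -0.325   0.1138]
181 264.0 271.0 [ 0.4816 -0.3299  0.1138]
185 263.0 270.0 [ 0.4789 -0.334   0.1138]
189 263.0 270.0 [ 0.4772 -0.3385  0.1138]
193 263.0 270.0 [ 0.4755 -0.3431  0.1138]
197 262.0 269.0 [ 0.4727 -0.3473  0.1138]
201 261.0 269.0 [ 0.4705 -0.3518  0.1138]
205 261.0 269.0 [ 0.4688 -0.3565  0.1138]
209 261.0 268.0 [ 0.4665 -0.361   0.1138]
213 262.0 268.0 [ 0.4653 -0.3659  0.1138]
-24.7 [[259.7, 207.6], [262.3, 175.6], [268.5, 208.2], [271.4, 176.3], [260.2, 217.3], [263.1, 181.9], [270.0, 218.0], [273.3, 182.7]]
-26 [[259.3, 207.4], [262.7, 175.5], [268.2, 208.2], [271.8, 176.4], [259.8, 217.2], [263.5, 181.9], [269.6, 218.1], [273.7, 182.8]]
-23 [[260.2, 207.7], [261.8, 175.7], [269.0, 208.1], [270.9, 176.1], [260.7, 217.5], [262.5, 182.0], [270.6, 217.9], [272.7, 182.5]]
```

```bash

python3 -m pendant '[[0,[0.005,0.03,0.003],[0,2,0]],[0,[0.01,0.06,0.006],[0,4.3,0]],[0,[0.0155,0.1,0.0125],[-0.2,4.3,0]],[0,[0.0155,0.12,0.0125],[-0.2,4.3,0]],[0,[0.0155,0.12,0.0125],[-0.2,4.3,0]]]'
python3 -c "from h import *;go([.473,-.350,.0865],-24.7)"
```

```text
t: 3.2
ee_pos: [0.4714, -0.3487, 0.14]
orientation: [-90.5, 0.1, -114.8]
force: [0.4, 0.2, 0.5]
grip_width: 0.094
t 3.2 tcp [ 0.4714 -0.3487  0.14  ] zang -24.84 F [0.4 0.2 0.5] w 0.094 q6 -18.4
shift [0.0006 0.0535 0.0024] turn [ 0.47 -0.14 -0.14]
```

```bash

python3 -m pendant '[[0,[0,0.02,0.002],[0.2,0,0]],[0,[0,0.04,0.002],[0.4,0,0]],[0,[0,0.0535,0.002],[0.4,0,0]],[0.3,[0,0.0535,0.002],[0.4,0,0]],[0.5,[0,0.0535,0.002],[0.4,0,0]]]' 25
python3 - <<'E'
from h import *
import pickle
go([.473,-.350,.0865],-24.7)
c=cap('wrist','w2.png');cv2.imwrite('pics/w2c.png',c['image'][60:330,90:430])
E
```

```text
t: 3.7
ee_pos: [0.4736, -0.3498, 0.0878]
orientation: [-90.0, 0.1, -114.8]
force: [-0.7, 0.4, 0.4]
grip_width: 0.0813
t 3.7 tcp [ 0.4736 -0.3498  0.0878] zang -24.79 F [-0.7  0.4  0.4] w 0.0813 q6 -18.6
shift [ 0.0005  0.0013 -0.0004] turn [-0.04 -0.09 -0.11]
```

View pics/w2c.png

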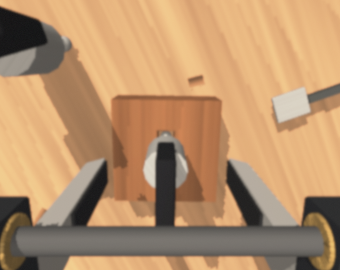

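The grip (crop column ~166) is centred between the fingers (105 and 228). Now I'll close.

```bash

python3 -m pendant '[[1,[0,0.001,0],[0,0,0]],[1,[0,0.001,0],[0,0,0]],[1,[0,0.001,0],[0,0,0]],[1,[0,0.001,0],[0,0,0]],[1,[0,0.001,0],[0,0,0]]]' 45
python3 -m pendant '[[1,[0,0,0],[0,0,0]],[1,[0,0,0],[0,0,0]],[1,[0,0,0],[0,0,0]],[1,[0,0,0],[0,0,0]],[1,[0,0,0],[0,0,0]]]' 45
python3 -c "from h import *;go([.473,-.350,.18],-24.7);print(ctrl.sense()['torque'])"
```

```text
t: 4.25
ee_pos: [0.4738, -0.35, 0.0872]
orientation: [-89.9, 0.1, -114.8]
force: [0.4, 0.2, -0.5]
grip_width: 0.0379
t: 4.75
ee_pos: [0.4736, -0.3499, 0.087]
orientation: [-89.9, 0.1, -114.8]
force: [0.5, 0.2, -0.8]
grip_width: 0.0117
t 4.75 tcp [ 0.4736 -0.3499  0.087 ] zang -24.8 F [ 0.5  0.2 -0.8] w 0.0117 q6 -18.6
shift [ 0.0002 -0.093  -0.0004] turn [-0.06 -0.1  -0.1 ]
[-0.02473934  0.13460129 -0.02023041]
```

```bash

python3 -m pendant '[[1,[0,-0.01,0],[0,0,0]],[1,[0,-0.03,0],[0,0,0]],[1,[0,-0.06,0],[0,0,0]],[1,[0,-0.09,0],[0,0,0]],[1,[0,-0.09,0],[0,0,0]]]'
python3 -c "from h import *;go([.5865,-.065,.18],0.2);print(ctrl.sense()['torque'])"
```

```text
t: 5.25
ee_pos: [0.4757, -0.352, 0.1819]
orientation: [-89.4, -0.1, -114.8]
force: [1.1, -0.2, -1.6]
grip_width: 0.0114
t 5.25 tcp [ 0.4757 -0.352   0.1819] zang -24.79 F [ 1.1 -0.2 -1.6] w 0.0114 q6 -18.5
shift [-0.307   0.0013 -0.0198] turn [ -0.55 -24.99   0.2 ]
[-0.08296947  0.06184237 -0.0684609 ]
```

```bash

python3 -m pendant '[[1,[-0.045,0,-0.003],[0,-5,0]],[1,[-0.09,0,-0.006],[0,-10,0]],[1,[-0.14,0,-0.01],[0,-15,0]],[1,[-0.185,0,-0.013],[-0.5,-20,0]],[1,[-0.23,0,-0.015],[-0.5,-25,0]]]'
python3 -c "from h import *;go([.5865,-.065,.18],0.2)"
```

```text
t: 5.75
ee_pos: [0.5583, -0.1349, 0.1803]
orientation: [-90.1, -0.2, -89.6]
force: [0.9, 0.2, -2.2]
grip_width: 0.0113
t 5.75 tcp [ 0.5583 -0.1349  0.1803] zang 0.4 F [ 0.9  0.2 -2.2] w 0.0113 q6 -20.7
shift [-0.0697  0.      0.0287] turn [0.09 0.2  0.16]
```

```bash

python3 -m pendant '[[1,[-0.035,0,0.014],[0,0,0]],[1,[-0.07,0,0.029],[0,0,0]],[1,[-0.07,0.02,0.029],[0,0,0]],[1,[-0.07,0.034,0.029],[0,0,0]],[1,[-0.07,0.034,0.029],[0,0,0]]]'
python3 - <<'E'
from h import *
import pickle
go([.5865,-.065,.15],0.2)
c=cap('wrist','w3.png'); d=cap('top'); e=cap('side'); pickle.dump((c,d,e),open('w3.pkl','wb'))
print(ray(c,(256,192)))
cv2.imwrite('pics/t3c.png',np.vstack([cv2.resize(c['image'],(640,480))[:440],cv2.resize(e['image'][150:250,200:360],(640,400))])[:840,:])
o=np.zeros((600,800,3),np.uint8);o[:384,:512]=c['image'];o[384:584,:400]=cv2.resize(e['image'][150:250,200:400],None,fx=2,fy=2);o[384:584,400:800]=cv2.resize(d['image'][120:220,170:370],None,fx=2,fy=2);cv2.imwrite('pics/v3.png',o)
E
```

```text
t: 6.25
ee_pos: [0.5844, -0.0637, 0.1428]
orientation: [-90.5, -0.1, -89.5]
force: [-1.4, 0.3, -0.8]
grip_width: 0.0117
t 6.25 tcp [ 0.5844 -0.0637  0.1428] zang 0.47 F [-1.4  0.3 -0.8] w 0.0117 q6 -13.3
shift [ 0.0014 -0.0072  0.002 ] turn [0.47 0.27 0.08]
(array([0.58546084, 0.01013874, 0.31373092]), array([-0.00740013, -0.24442953, -0.96967157]))
```

View pics/v3.png

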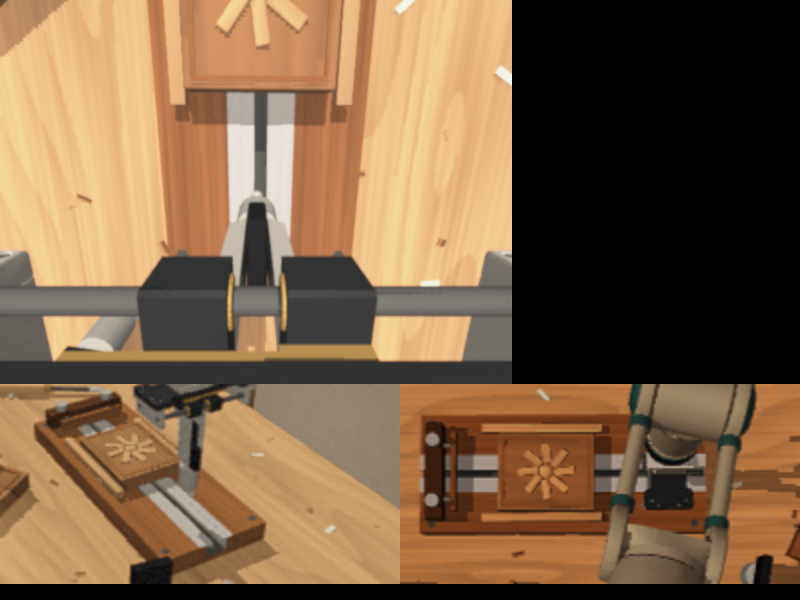

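```bash
python3 - <<'E'
from h import *
import pickle
c,d,e=pickle.load(open('w3.pkl','rb')); g=c['image'].max(2).astype(int)
P,T=tool()
for v in range(105,186,10):
    r=g[v,232:292]; k=np.where(r<120)[0]+232; 
    w=np.where(g[v,215:305]>150)[0]+215
    a,b=onz(c,(k.min()-.5,v),.036),onz(c,(k.max()+.5,v),.036)
    print(v,k.min(),k.max(),a.round(4)[:2],b.round(4)[:2],'mid',((a+b)/2)[:2].round(4),'lips',(w.min(),w.max()),((onz(c,(w.min()-.5,v),.036)+onz(c,(w.max()+.5,v),.036))/2)[:2].round(4))
print('panel edge',[onz(c,(u,90),.06).round(4).tolist() for u in(190,330)])
# grip dark strip & where TCP axis projects
for dz in (-.01,0,.01,.02): print(dz,proj(c,[P+T.apply([0,-dz,0])]))
for v in (205,215,225,235,245):
    k=np.where(g[v,235:285]<60)[0]+235; print(v,k.min(),k.max(),(k.min()+k.max())/2)
d0=pickle.load(open('c0.pkl','rb'))['top']; g=d0['image'].max(2)
for u in (200,205,285,295,305,315):
    k=np.arange(158,172); f=(165-g[k,u].clip(0,165).astype(float)) if u>250 else (105-g[k,u].clip(0,105).astype(float)); f[f<15]=0
    print('top',u,onz(d0,(u,(f*k).sum()/f.sum()),.034)[:2].round(4))
E
```

```text
105 255 266 [0.5813 0.0253] [0.5927 0.0254] mid [0.587  0.0253] lips (np.int64(227), np.int64(294)) [0.5869 0.0253]
115 255 266 [0.5813 0.0162] [0.5928 0.0162] mid [0.5871 0.0162] lips (np.int64(227), np.int64(294)) [0.587  0.0162]
125 255 266 [0.5814 0.0069] [0.593 0.007] mid [0.5872 0.0069] lips (np.int64(215), np.int64(302)) [0.5852 0.0069]
135 255 265 [ 0.5814 -0.0026] [ 0.5922 -0.0025] mid [ 0.5868 -0.0026] lips (np.int64(215), np.int64(304)) [ 0.5863 -0.0026]
145 255 265 [ 0.5815 -0.0122] [ 0.5923 -0.0121] mid [ 0.5869 -0.0122] lips (np.int64(215), np.int64(304)) [ 0.5864 -0.0122]
155 256 265 [ 0.5826 -0.022 ] [ 0.5925 -0.0219] mid [ 0.5875 -0.022 ] lips (np.int64(215), np.int64(304)) [ 0.5865 -0.022 ]
165 256 265 [ 0.5826 -0.032 ] [ 0.5926 -0.0319] mid [ 0.5876 -0.032 ] lips (np.int64(215), np.int64(304)) [ 0.5866 -0.032 ]
175 255 265 [ 0.5817 -0.0422] [ 0.5928 -0.0421] mid [ 0.5872 -0.0421] lips (np.int64(215), np.int64(304)) [ 0.5867 -0.0421]
185 255 265 [ 0.5818 -0.0525] [ 0.593  -0.0524] mid [ 0.5874 -0.0525] lips (np.int64(215), np.int64(304)) [ 0.5868 -0.0525]
panel edge [[0.5262, 0.0358, 0.06], [0.6461, 0.0367, 0.06]]
-0.01 [[259.62458323 235.08648349]]
0 [[259.69616576 241.11229874]]
0.01 [[259.77583376 247.81874929]]
0.02 [[259.86503916 255.32805778]]
205 250 263 256.5
215 249 264 256.5
225 247 266 256.5
235 246 267 256.5
245 245 268 256.5
top 200 [0.5855 0.2612]
top 205 [0.5855 0.2444]
top 285 [ 0.5872 -0.0253]
top 295 [ 0.5888 -0.059 ]
top 305 [ 0.5878 -0.0927]
top 315 [ 0.5883 -0.1264]
```

```bash

python3 -m pendant '[[1,[0,0.01,0.002],[0.3,0,0]],[1,[0,0.02,0.004],[0.5,0,0]],[1,[0,0.032,0.004],[0.5,0,0]],[1,[0,0.032,0.004],[0.5,0,0]],[1,[0,0.032,0.004],[0.5,0,0]]]'
python3 - <<'E'
from h import *
import pickle
go([.5885,-.065,.105],0.4)
c=cap('wrist'); pickle.dump(c,open('w4.pkl','wb'))
g=c['image'].max(2).astype(int)
for v in (150,170,180,190,196,200,204): print(v,g[v,236:284].tolist())
P,T=tool();print(proj(c,[P,P+T.apply([0,.068,0]),P+T.apply([0,.053,0])]))
cv2.imwrite('pics/w4c.png',cv2.resize(c['image'][140:300,190:330],None,fx=4,fy=3.7,interpolation=cv2.INTER_CUBIC))
E
```

```text
t: 6.9
ee_pos: [0.5904, -0.065, 0.1134]
orientation: [-89.7, -0.1, -89.6]
force: [0.3, 0.6, -1.9]
grip_width: 0.0121
t 6.9 tcp [ 0.5904 -0.065   0.1134] zang 0.37 F [ 0.3  0.6 -1.9] w 0.0121 q6 -13.3
shift [-0.0001  0.0084 -0.0019] turn [-0.33 -0.03  0.14]
150 [237, 236, 236, 236, 236, 235, 235, 234, 223, 176, 115, 86, 80, 79, 80, 79, 79, 78, 77, 76, 77, 78, 94, 152, 214, 231, 235, 236, 236, 237, 237, 236, 236, 236, 236, 235, 235, 235, 235, 234, 234, 235, 236, 237, 236, 236, 235, 235]
170 [237, 236, 235, 236, 236, 235, 235, 234, 223, 182, 131, 111, 107, 105, 106, 105, 105, 104, 103, 102, 104, 105, 117, 163, 216, 231, 234, 236, 236, 236, 236, 235, 235, 236, 235, 235, 234, 234, 234, 234, 234, 235, 236, 236, 235, 235, 234, 235]
180 [237, 236, 236, 236, 236, 235, 235, 234, 226, 193, 143, 114, 107, 106, 106, 105, 105, 104, 104, 104, 104, 105, 117, 163, 216, 231, 234, 235, 236, 236, 236, 235, 235, 235, 235, 235, 234, 233, 231, 231, 233, 235, 236, 236, 236, 235, 235, 235]
190 [237, 236, 235, 235, 236, 236, 235, 234, 225, 194, 143, 114, 107, 106, 105, 106, 109, 117, 131, 146, 159, 161, 158, 
[... 231 characters left out ...]
05, 206, 203, 198, 193, 194, 205, 220, 229, 232, 233, 233, 234, 235, 235, 234, 234, 233, 232, 232, 234, 235, 236, 236, 235, 234, 234, 234]
200 [237, 236, 235, 235, 235, 235, 231, 221, 203, 184, 177, 178, 180, 180, 178, 176, 176, 177, 177, 179, 180, 180, 180, 179, 178, 178, 178, 179, 181, 181, 180, 182, 189, 206, 221, 229, 233, 233, 233, 233, 234, 236, 236, 235, 235, 234, 234, 234]
204 [237, 236, 234, 229, 218, 193, 172, 169, 173, 178, 180, 165, 125, 79, 51, 43, 41, 41, 42, 41, 41, 41, 40, 41, 40, 41, 42, 51, 80, 124, 160, 174, 175, 173, 170, 173, 192, 216, 228, 232, 234, 236, 236, 236, 235, 234, 234, 234]
[[256.68972806 237.61027468]
 [256.69092878 207.0855242 ]
 [256.69072179 212.3474724 ]]
```

View pics/w4c.png

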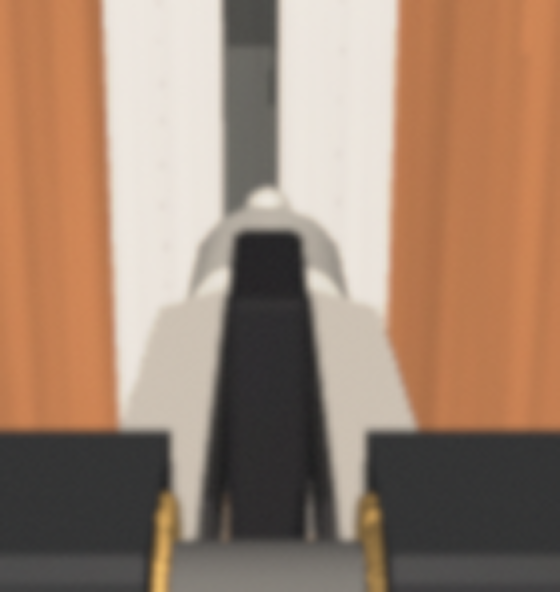

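T-head is at column 256.6 and the slot centre at 252.3 (13 mm wide, about 13.5 px), so the stud must move ~4 mm towards -x. Correct and recheck numerically.

```bash

python3 -m pendant '[[1,[0,0,-0.002],[-0.2,0,0]],[1,[0,0.002,-0.0036],[-0.3,0,0]],[1,[0,0.002,-0.0036],[-0.3,0,0]],[1,[0,0.002,-0.0036],[-0.3,0,0]],[1,[0,0.002,-0.0036],[-0.3,0,0]]]'
cat >> h.py <<'E'
def slotcheck(c):
    g=c['image'].max(2).astype(float)
    def cross(r,lo,hi,th):
        k=np.arange(lo,hi); x=r[lo:hi]
        i=np.where(x<th)[0]; a,b=i[0],i[-1]
        return lo+a-(th-x[a])/(x[a-1]-x[a]), lo+b+(th-x[b])/(x[b+1]-x[b])
    for v in (150,165,180):
        a=cross(g[v],232,282,165); print('slot',v,np.round(a,1),round(sum(a)/2,2))
    for v in (200,202,204,206):
        r=g[v]; i=np.where(r[215:300]<212)[0]+215; j=np.where(r[215:300]<85)[0]+215; print('body',v,i[0],i[-1],(i[0]+i[-1])/2,'grip',(j[0]+j[-1])/2 if len(j) else None)
E
python3 - <<'E'
from h import *
go([.5865,-.065,.105],0.4)
c=cap('wrist'); slotcheck(c)
E
```

```text
t: 7.45
ee_pos: [0.5873, -0.0651, 0.112]
orientation: [-89.9, -0.2, -89.6]
force: [0.2, 0.2, -3.1]
grip_width: 0.0117
t 7.45 tcp [ 0.5873 -0.0651  0.112 ] zang 0.38 F [ 0.2  0.2 -3.1] w 0.0117 q6 -13.3
shift [-0.0001  0.007  -0.0008] turn [-0.12 -0.02  0.16]
slot 150 [249. 263.] 256.03
slot 165 [249.1 262.8] 255.99
slot 180 [249.1 262.7] 255.94
body 200 215 299 257.0 grip None
body 202 215 299 257.0 grip None
body 204 215 299 257.0 grip 256.5
body 206 215 299 257.0 grip 256.5
```

```bash

python3 -m pendant '[[1,[0,0,-0.0006],[0,0,0]],[1,[0,0.003,-0.0006],[0,0,0]],[1,[0,0.006,-0.0006],[0,0,0]],[1,[0,0.008,-0.0006],[0,0,0]],[1,[0,0.01,-0.0006],[0,0,0]]]'
python3 -c "from h import *;go([.5867,-.065,.09],0.4);print(ctrl.sense()['torque'])"
```

```text
t: 8.0
ee_pos: [0.5866, -0.0652, 0.1017]
orientation: [-89.9, -0.2, -89.6]
force: [-0.3, 0.3, -2.9]
grip_width: 0.012
t 8.0 tcp [ 0.5866 -0.0652  0.1017] zang 0.38 F [-0.3  0.3 -2.9] w 0.012 q6 -13.3
shift [-0.0002  0.0117  0.0001] turn [-0.09 -0.02  0.16]
[-0.06564608  0.10391837  0.00789065]
```

```bash

python3 -m pendant '[[1,[0,0.003,0],[0,0,0]],[1,[0,0.006,0],[0,0,0]],[1,[0,0.008,0],[0,0,0]],[1,[0,0.01,0],[0,0,0]],[1,[0,0.01,0],[0,0,0]]]'
python3 -c "from h import *;go([.5867,-.065,.09],0.4);print(ctrl.sense()['torque'])"
```

```text
t: 8.5
ee_pos: [0.5864, -0.0651, 0.0913]
orientation: [-89.9, -0.1, -89.6]
force: [-0.4, -0.2, -2.2]
grip_width: 0.0119
t 8.5 tcp [ 0.5864 -0.0651  0.0913] zang 0.38 F [-0.4 -0.2 -2.2] w 0.0119 q6 -13.3
shift [-0.0001  0.0013  0.0003] turn [-0.06 -0.02  0.15]
[-0.0318189   0.04410285  0.04583785]
```

```bash

python3 -m pendant '[[1,[0,0.001,0],[0,0,0]],[1,[0,0.0015,0],[0,0,0]],[1,[0,0.0015,0],[0,0,0]],[1,[0,0.002,0],[0,0,0]],[1,[0,0.002,0],[0,0,0]]]'
python3 -m pendant '[[1,[0,0.0003,0],[0,0,0]],[1,[0,0.0006,0],[0,0,0]],[1,[0,0.0006,0],[0,0,0]],[1,[0,0.0008,0],[0,0,0]],[1,[0,0.0008,0],[0,0,0]]]'
python3 -c "from h import *;go([.5862,-.01,.089],0.4);print(ctrl.sense()['torque'])"
```

```text
t: 9.0
ee_pos: [0.5864, -0.0652, 0.0893]
orientation: [-89.9, -0.1, -89.6]
force: [-0.3, 0.3, -2.3]
grip_width: 0.0119
t: 9.5
ee_pos: [0.5865, -0.0652, 0.089]
orientation: [-89.9, -0.2, -89.6]
force: [-0.4, 0.8, 3.8]
grip_width: 0.012
t 9.5 tcp [ 0.5865 -0.0652  0.089 ] zang 0.38 F [-0.4  0.8  3.8] w 0.012 q6 -13.3
shift [-0.0552 -0.0001  0.0001] turn [-0.08 -0.02  0.16]
[0.03954888 0.39328852 0.03080275]
```

Seated: contact at TCP z=0.0890, as predicted. Now I'll slide along the slot.

```bash

python3 -m pendant '[[1,[-0.012,-0.0003,0],[0,0,0]],[1,[-0.026,-0.0003,0],[0,0,0]],[1,[-0.04,-0.0003,0],[0,0,0]],[1,[-0.054,-0.0003,0],[0,0,0]],[1,[-0.065,-0.0003,0],[0,0,0]]]'
python3 -c "from h import *;go([.5860,.015,.089],0.4);print(ctrl.sense()['torque'])"
```

```text
t: 10.0
ee_pos: [0.5859, 0.0017, 0.0891]
orientation: [-89.9, -0.1, -89.6]
force: [-0.1, 0.1, -1.0]
grip_width: 0.012
t 10.0 tcp [0.5859 0.0017 0.0891] zang 0.44 F [-0.1  0.1 -1. ] w 0.012 q6 -6.9
shift [-0.0133  0.      0.0002] turn [-0.07  0.04  0.14]
[-0.19010923  0.02853053  0.03802959]
```

```bash

python3 -m pendant '[[1,[-0.004,0,0],[0,0,0]],[1,[-0.008,0,0],[0,0,0]],[1,[-0.012,0,0],[0,0,0]],[1,[-0.016,0,0],[0,0,0]],[1,[-0.02,0,0],[0,0,0]]]'
python3 -m pendant '[[1,[-0.004,0,0],[0,0,0]],[1,[-0.008,0,0],[0,0,0]],[1,[-0.012,0,0],[0,0,0]],[1,[-0.016,0,0],[0,0,0]],[1,[-0.02,0,0],[0,0,0]]]'
python3 -m pendant '[[1,[-0.004,0,0],[0,0,0]],[1,[-0.008,0,0],[0,0,0]],[1,[-0.012,0,0],[0,0,0]],[1,[-0.016,0,0],[0,0,0]],[1,[-0.02,0,0],[0,0,0]]]'
python3 -c "from h import *;go([.5856,.08,.089],0.4);print(ctrl.sense()['torque'])"
```

```text
t: 10.5
ee_pos: [0.5858, 0.0215, 0.089]
orientation: [-89.9, -0.2, -89.6]
force: [0.4, -2.2, 0.8]
grip_width: 0.0119
t: 11.0
ee_pos: [0.5858, 0.0416, 0.0891]
orientation: [-89.9, -0.2, -89.6]
force: [0.2, -2.6, 0.2]
grip_width: 0.0118
t: 11.5
ee_pos: [0.5857, 0.0619, 0.0891]
orientation: [-89.9, -0.2, -89.6]
force: [0.4, -3.2, 0.3]
grip_width: 0.0114
t 11.5 tcp [0.5857 0.0619 0.0891] zang 0.43 F [ 0.4 -3.2  0.3] w 0.0114 q6 -0.9
shift [-0.0181 -0.      0.0001] turn [-0.09  0.03  0.19]
[-0.75281453  0.0805001   0.02505602]
```

```bash

python3 -m pendant '[[1,[-0.003,0,0],[0,0,0]],[1,[-0.006,0,0],[0,0,0]],[1,[-0.009,0,0],[0,0,0]],[1,[-0.012,0,0],[0,0,0]],[1,[-0.015,0,0],[0,0,0]]]'
python3 - <<'E'
from h import *
go([.5855,.087,.089],0.4)
c=cap('top'); e=cap('side')
o=np.vstack([cv2.resize(c['image'][125:205,172:332],None,fx=4,fy=4,interpolation=cv2.INTER_CUBIC)[:320,:640],cv2.resize(e['image'][140:210,200:360],(640,280),interpolation=cv2.INTER_CUBIC)])
cv2.imwrite('pics/v5.png',o)
E
```

```text
t: 12.0
ee_pos: [0.5855, 0.077, 0.089]
orientation: [-89.9, -0.2, -89.6]
force: [-0.4, -3.2, 0.8]
grip_width: 0.0117
t 12.0 tcp [0.5855 0.077  0.089 ] zang 0.43 F [-0.4 -3.2  0.8] w 0.0117 q6 0.6
shift [-0.01 -0.    0.  ] turn [-0.09  0.03  0.2 ]
```

View pics/v5.png

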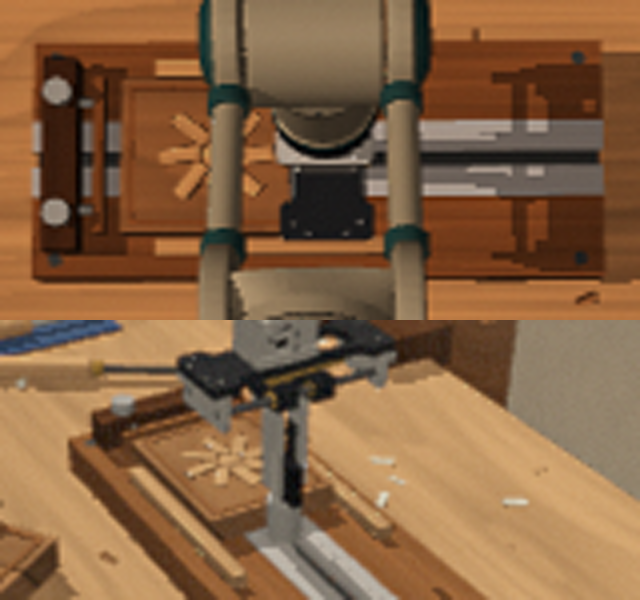

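The panel is sliding square, with roughly 13 mm (crop columns 105–121) left to the pad.

```bash

python3 -m pendant '[[1,[-0.002,0,0],[0,0,0]],[1,[-0.004,0,0],[0,0,0]],[1,[-0.006,0,0],[0,0,0]],[1,[-0.007,0,0],[0,0,0]],[1,[-0.008,0,0],[0,0,0]]]'
python3 -m pendant '[[1,[-0.0006,0,0],[0,0,0]],[1,[-0.0012,0,0],[0,0,0]],[1,[-0.0018,0,0],[0,0,0]],[1,[-0.0024,0,0],[0,0,0]],[1,[-0.003,0,0],[0,0,0]]]'
python3 -c "from h import *;go([.5855,.095,.089],0.4);print(ctrl.sense()['torque'])"
```

```text
t: 12.6
ee_pos: [0.5855, 0.0856, 0.089]
orientation: [-89.9, -0.2, -89.6]
force: [-0.2, -3.8, 1.1]
grip_width: 0.0119
t: 13.1
ee_pos: [0.5855, 0.0886, 0.0891]
orientation: [-89.9, -0.2, -89.6]
force: [-0.2, -3.6, 1.6]
grip_width: 0.0119
t 13.1 tcp [0.5855 0.0886 0.0891] zang 0.44 F [-0.2 -3.6  1.6] w 0.0119 q6 1.6
shift [-0.0064  0.      0.0001] turn [-0.1   0.04  0.16]
[-0.78652729  0.01793094  0.01843083]
```

```bash

python3 -m pendant '[[1,[-0.0004,0,0],[0,0,0]],[1,[-0.0008,0,0],[0,0,0]],[1,[-0.0012,0,0],[0,0,0]],[1,[-0.0016,0,0],[0,0,0]],[1,[-0.002,0,0],[0,0,0]]]'
python3 -c "from h import *;go([.5855,.095,.089],0.4);print(ctrl.sense()['torque'])"
```

```text
t: 13.6
ee_pos: [0.5855, 0.0906, 0.0891]
orientation: [-89.9, -0.2, -89.6]
force: [0.2, -3.6, 0.7]
grip_width: 0.0121
t 13.6 tcp [0.5855 0.0906 0.0891] zang 0.44 F [ 0.2 -3.6  0.7] w 0.0121 q6 1.8
shift [-0.0044  0.      0.0001] turn [-0.1   0.04  0.16]
[-0.84391714  0.05970059  0.02210643]
```

```bash

python3 -m pendant '[[1,[-0.0004,0,0],[0,0,0]],[1,[-0.0008,0,0],[0,0,0]],[1,[-0.0012,0,0],[0,0,0]],[1,[-0.0016,0,0],[0,0,0]],[1,[-0.002,0,0],[0,0,0]]]'
python3 -c "from h import *;go([.5855,.095,.089],0.4);print(ctrl.sense()['torque'])"
```

```text
t: 14.1
ee_pos: [0.5855, 0.0921, 0.0891]
orientation: [-89.9, -0.2, -89.5]
force: [0.7, -4.9, 1.1]
grip_width: 0.0117
t 14.1 tcp [0.5855 0.0921 0.0891] zang 0.45 F [ 0.7 -4.9  1.1] w 0.0117 q6 2.0
shift [-0.0029  0.      0.    ] turn [-0.11  0.05  0.22]
[-1.2156849   0.02474227 -0.02642922]
```

```bash

python3 -m pendant '[[1,[-0.0003,0,0],[0,0,0]],[1,[-0.0006,0,0],[0,0,0]],[1,[-0.0009,0,0],[0,0,0]],[1,[-0.0012,0,0],[0,0,0]],[1,[-0.0014,0,0],[0,0,0]]]'
python3 -c "from h import *;go([.5855,.095,.089],0.4);print(ctrl.sense()['torque'])"
```

```text
t: 14.6
ee_pos: [0.5857, 0.0926, 0.0891]
orientation: [-89.9, -0.3, -89.5]
force: [-0.3, -6.5, 1.4]
grip_width: 0.0118
t 14.6 tcp [0.5857 0.0926 0.0891] zang 0.48 F [-0.3 -6.5  1.4] w 0.0118 q6 2.2
shift [-0.0024  0.0001 -0.0002] turn [-0.13  0.08  0.32]
[-1.46194367  0.05481021 -0.03394259]
```

```bash

python3 -m pendant '[[1,[-0.0009,0,0],[0,0,0]],[1,[-0.0012,0,0],[0,0,0]],[1,[-0.0015,0,0],[0,0,0]],[1,[-0.0018,0,0],[0,0,0]],[1,[-0.002,0,0],[0,0,0]]]'
python3 -c "from h import *;go([.5855,.095,.089],0.4);print(ctrl.sense()['torque'])"
```

```text
t: 15.1
ee_pos: [0.586, 0.0932, 0.0891]
orientation: [-89.8, -0.5, -89.5]
force: [0.5, -6.7, 1.5]
grip_width: 0.0116
t 15.1 tcp [0.586  0.0932 0.0891] zang 0.51 F [ 0.5 -6.7  1.5] w 0.0116 q6 2.4
shift [-0.0018  0.0001 -0.0005] turn [-0.16  0.11  0.47]
[-1.6687732  -0.05755486 -0.04229045]
```

```bash

python3 -m pendant '[[1,[-0.0012,0,-0.0002],[0,0,0.2]],[1,[-0.0014,0,-0.0004],[0,0,0.4]],[1,[-0.0016,0,-0.0004],[0,0,0.5]],[1,[-0.0018,0,-0.0004],[0,0,0.5]],[1,[-0.002,0,-0.0004],[0,0,0.5]]]'
python3 -c "from h import *;go([.5855,.095,.089],0.4);print(ctrl.sense()['torque'])"
```

```text
t: 15.6
ee_pos: [0.5861, 0.0934, 0.089]
orientation: [-89.8, -0.2, -89.4]
force: [0.7, -9.1, 0.8]
grip_width: 0.0116
t 15.6 tcp [0.5861 0.0934 0.089 ] zang 0.56 F [ 0.7 -9.1  0.8] w 0.0116 q6 2.0
shift [-0.0016  0.     -0.0006] turn [-0.2   0.16  0.16]
[-1.91626202 -0.04038622  0.0053632 ]
```

```bash

python3 -m pendant '[[1,[-0.0015,0,-0.0003],[0,0,0.1]],[1,[-0.0018,0,-0.0005],[0,0,0.3]],[1,[-0.002,0,-0.0005],[0,0,0.4]],[1,[-0.0023,0,-0.0005],[0,0,0.4]],[1,[-0.0025,0,-0.0005],[0,0,0.4]]]'
python3 -c "from h import *;go([.5857,.095,.089],0.4);print(ctrl.sense()['torque'])"
```

```text
t: 16.1
ee_pos: [0.5861, 0.0936, 0.0891]
orientation: [-89.8, -0.0, -89.4]
force: [1.1, -9.4, 0.6]
grip_width: 0.0114
t 16.1 tcp [0.5861 0.0936 0.0891] zang 0.62 F [ 1.1 -9.4  0.6] w 0.0114 q6 1.8
shift [-0.0014  0.0001 -0.0004] turn [-0.25  0.22  0.  ]
[-2.17614912e+00 -6.10770655e-02  2.96832262e-05]
```

```bash

python3 -m pendant '[[1,[-0.0024,0,-0.0003],[0,0.1,0]],[1,[-0.0028,0,-0.0005],[0,0.2,0]],[1,[-0.0032,0,-0.0005],[0,0.2,0.2]],[1,[-0.0034,0,-0.0005],[0,0.2,0.2]],[1,[-0.0035,0,-0.0005],[0,0.2,0.2]]]'
python3 -c "from h import *;go([.5857,.095,.089],0.4);print(ctrl.sense()['torque'])"
```

```text
t: 16.6
ee_pos: [0.586, 0.0942, 0.0891]
orientation: [-89.7, -0.1, -89.5]
force: [0.9, -11.1, 1.2]
grip_width: 0.0117
t 16.6 tcp [0.586  0.0942 0.0891] zang 0.49 F [  0.9 -11.1   1.2] w 0.0117 q6 2.1
shift [-0.0008  0.0001 -0.0003] turn [-0.28  0.09  0.11]
[-2.40515148 -0.08175608  0.02450743]
```

Fy is about -11 N (by moment, ~10.3 N), with ~2.8 mm of lag under load. Now the quarter turn, keeping that lag as the push.

```bash

python3 -m pendant '[[1,[-0.0028,0.0004,-0.0002],[0,8.5,0]],[1,[-0.0028,0.0004,-0.0002],[0,17,0]],[1,[-0.0028,0.0004,-0.0002],[0,25.5,0]],[1,[-0.0028,0.0004,-0.0002],[0,34,0]],[1,[-0.0028,0.0004,-0.0002],[0,42.5,0]]]' 60
cat >> h.py <<'E'
def push(mm,zang):
    P,T=tool(); s=ctrl.sense(); print('F',np.round(s['force'],1),'M',np.round(s['torque'],2)); go([.5858,P[1]+mm/1000,.0887],zang)
E
python3 -c "from h import *;push(2.8,-89.6)"
```

```text
t: 17.1
ee_pos: [0.5862, 0.0937, 0.089]
orientation: [-89.4, -0.1, -132.2]
force: [0.2, -11.3, 2.1]
grip_width: 0.0117
F [  0.2 -11.3   2.1] M [-2.48  0.13  0.5 ]
t 17.1 tcp [0.5862 0.0937 0.089 ] zang -42.18 F [  0.2 -11.3   2.1] w 0.0117 q6 45.1
shift [-0.0018  0.0002 -0.0022] turn [-0.58 47.42 -0.11]
```

```bash

python3 -m pendant '[[1,[-0.0019,0.0004,-0.0022],[-0.3,8.5,0]],[1,[-0.0019,0.0004,-0.0022],[-0.3,17,0]],[1,[-0.0019,0.0004,-0.0022],[-0.3,25.5,0]],[1,[-0.0019,0.0004,-0.0022],[-0.3,34,0]],[1,[-0.0019,0.0004,-0.0022],[-0.3,42.5,0]]]'
python3 -c "from h import *;push(2.8,-89.6)"
```

```text
t: 17.6
ee_pos: [0.5859, 0.0928, 0.089]
orientation: [-89.3, 0.1, -174.8]
force: [0.2, -12.9, 4.0]
grip_width: 0.0117
F [  0.2 -12.9   4. ] M [-2.62  0.33  0.65]
t 17.6 tcp [0.5859 0.0928 0.089 ] zang -84.8 F [  0.2 -12.9   4. ] w 0.0117 q6 87.8
shift [-0.0001  0.0002 -0.0028] turn [-0.65  4.8  -0.17]
```

```bash

python3 -m pendant '[[1,[0,0.0003,-0.0028],[-0.3,4,0]],[1,[0,0.0003,-0.0028],[-0.3,5,0]],[1,[0,0.0003,-0.0028],[-0.3,6,0]],[1,[0,0.0003,-0.0028],[-0.3,6,0]],[1,[0,0.0003,-0.0028],[-0.3,6,0]]]'
python3 - <<'E'
from h import *
push(2.8,-89.6)
c=cap('wrist'); e=cap('side'); d=cap('top')
o=np.zeros((600,800,3),np.uint8);o[:384,:512]=c['image'];o[384:600,:480]=cv2.resize(e['image'][145:217,200:360],(480,216),interpolation=cv2.INTER_CUBIC);o[384:584,490:800]=cv2.resize(d['image'][125:205,172:296],(310,200))
cv2.imwrite('pics/v6.png',o)
E
```

```text
t: 18.1
ee_pos: [0.5859, 0.0925, 0.0889]
orientation: [-89.3, 0.2, 179.4]
force: [0.9, -11.1, 3.4]
grip_width: 0.0115
F [  0.9 -11.1   3.4] M [-2.12  0.3   0.49]
t 18.1 tcp [0.5859 0.0925 0.0889] zang -90.64 F [  0.9 -11.1   3.4] w 0.0115 q6 93.7
shift [ 0.0001  0.0002 -0.0028] turn [-0.67 -1.04 -0.21]
```

View pics/v6.png

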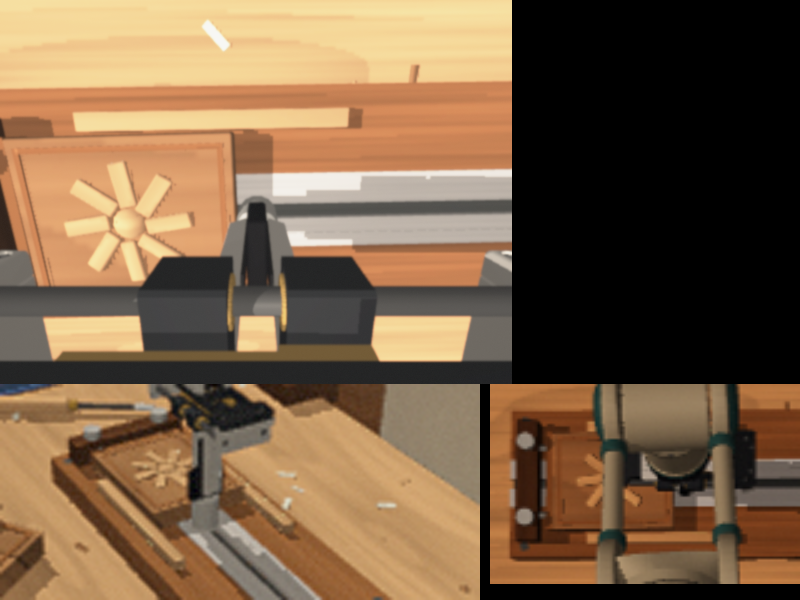

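The grip now lies across the slot and the panel is against the pad. I'll unload the arm gradually while still gripping, to see that the stud holds by itself.

```bash

python3 -m pendant '[[1,[0,0,-0.002],[0,4,0]],[1,[0,0,-0.0014],[0,2,0]],[1,[0,0,-0.0008],[0,1,0]],[1,[0,0,-0.0003],[0,0,0]],[1,[0,0,0],[0,0,0]]]'
python3 -c "from h import *;push(0,-90.6)"
```

```text
t: 18.75
ee_pos: [0.586, 0.0924, 0.089]
orientation: [-89.4, 0.2, 179.3]
force: [0.1, -5.5, 0.9]
grip_width: 0.0115
F [ 0.1 -5.5  0.9] M [-0.7   0.18 -0.35]
t 18.75 tcp [0.586  0.0924 0.089 ] zang -90.73 F [ 0.1 -5.5  0.9] w 0.0115 q6 93.7
shift [ 0.0002  0.0003 -0.    ] turn [-0.64 -0.13 -0.21]
```

```bash

python3 -m pendant '[[1,[0,0,0.0004],[0,0,0]],[1,[0,0,0.0006],[0,0,0]],[1,[0,0,0.0006],[0,0,0]],[0.8,[0,0,0.0006],[0,0,0]],[0.6,[0,0,0.0006],[0,0,0]]]'
python3 -m pendant '[[0.3,[0,0,0],[0,0,0]],[0.3,[0,0,0],[0,0,0]],[0.3,[0,0,0],[0,0,0]],[0.3,[0,0,0],[0,0,0]],[0.3,[0,0,0],[0,0,0]]]'
python3 -c "from h import *;push(0,-90.6)"
```

```text
t: 19.25
ee_pos: [0.5857, 0.0928, 0.0888]
orientation: [-89.5, 0.2, 179.3]
force: [-0.2, 0.3, 0.2]
grip_width: 0.0232
t: 19.75
ee_pos: [0.5857, 0.0929, 0.0888]
orientation: [-89.5, 0.2, 179.3]
force: [-1.0, 0.1, -0.3]
grip_width: 0.0631
F [-1.   0.1 -0.3] M [ 0.04  0.16 -0.03]
t 19.75 tcp [0.5857 0.0929 0.0888] zang -90.7 F [-1.   0.1 -0.3] w 0.0631 q6 93.6
shift [-0.0001  0.0001 -0.    ] turn [-0.54 -0.1  -0.19]
```

Released with no residual force. Now I'll lift straight up, back away towards the robot, and look.

```bash

python3 -m pendant '[[0.3,[0,-0.02,0],[0,0,0]],[0.3,[0,-0.06,0],[0,0,0]],[0.3,[0,-0.1,0],[0,0,0]],[0.3,[0,-0.14,0],[0,0,0]],[0.3,[0,-0.17,0],[0,0,0]]]'
python3 - <<'E'
from h import *
c=cap('wrist')
cv2.imwrite('pics/w7.png',c['image'])
go([.40,.093,.26],-90.6)
E
python3 -m pendant '[[0.3,[0.04,0,0],[0,0,0]],[0.3,[0.08,0,0],[0,0,0]],[0.3,[0.12,0,0],[0,0,0]],[0.3,[0.16,0,0],[0,0,0]],[0.3,[0.2,0,0],[0,0,0]]]'
python3 -m pendant '[[0.3,[0.03,0,0],[0,0,0]],[0.3,[0.06,0,0],[0,0,0]],[0.3,[0.06,0,0],[0,0,0]],[0.3,[0.06,0,0],[0,0,0]],[0.3,[0.06,0,0],[0,0,0]]]'
python3 - <<'E'
from h import *
import pickle
c=cap('wrist'); e=cap('side'); d=cap('top'); pickle.dump((c,e,d),open('f.pkl','wb'))
o=np.zeros((600,800,3),np.uint8);o[:320,:640]=cv2.resize(d['image'][125:205,172:332],(640,320),interpolation=cv2.INTER_CUBIC);o[322:598,:480]=cv2.resize(e['image'][140:232,200:360],(480,276),interpolation=cv2.INTER_CUBIC);o[340:580,485:800]=cv2.resize(c['image'],(315,240))
cv2.imwrite('pics/v7.png',o)
E
```

```text
t: 20.25
ee_pos: [0.5857, 0.0946, 0.2617]
orientation: [-89.5, 0.4, 179.3]
force: [0.5, 0.6, -0.0]
grip_width: 0.0657
t 20.3 tcp [0.5882 0.0947 0.2666] zang -90.7 F [ 1.7 -0.3  2.7] w 0.0659 q6 93.6
shift [0.1882 0.0038 0.004 ] turn [-0.5  -0.1  -0.87]
t: 20.8
ee_pos: [0.3864, 0.0971, 0.2632]
orientation: [-89.5, 0.9, 179.3]
force: [-0.7, 0.1, -0.2]
grip_width: 0.0657
t: 21.3
ee_pos: [0.3276, 0.0979, 0.2625]
orientation: [-89.5, 0.9, 179.3]
force: [0.4, -0.2, 0.2]
grip_width: 0.066
```

View pics/v7.png

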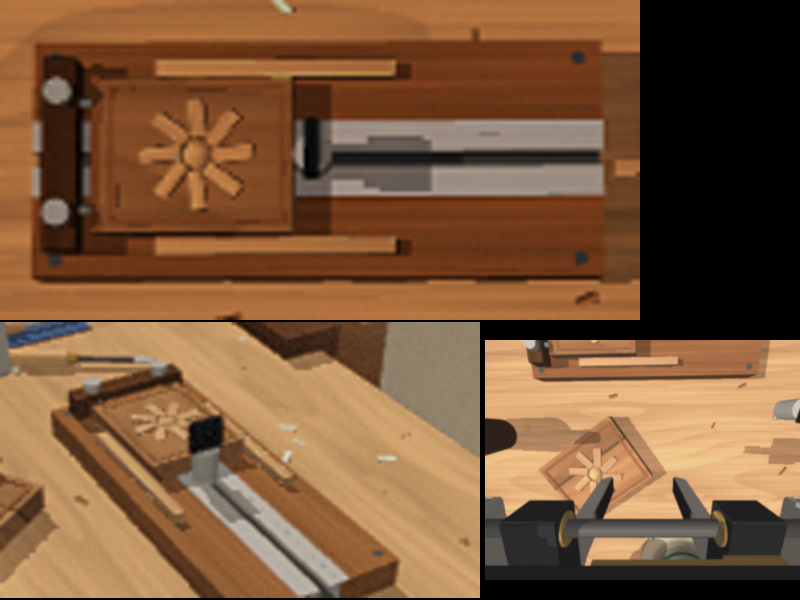

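The panel is against the pad (crop column ~104). The stud is at (312,150) against the panel, with its grip across the slot, and everything else is in place. Handing in.

```bash
python3 - <<'E'
from h import *
import pickle
d=pickle.load(open('f.pkl','rb'))[2]; d0=pickle.load(open('c0.pkl','rb'))['top']
print('panel free edge y',onz(d,(172+293/4,164),.062)[1].round(4),'near edge',onz(d,(172+104/4,164),.062)[1].round(4))
x=cv2.absdiff(d['image'],d0['image']).max(2); print('bystander diff', [int((x[a:b,c:e]>60).sum()) for a,b,c,e in((90,175,375,400),(130,200,110,165),(215,245,118,158),(200,226,338,358))])
print(ctrl.sense()['t'],ctrl.sign_off())
E
```

```text
panel free edge y 0.1075 near edge 0.2635
bystander diff [0, 0, 0, 0]
the job is handed in; nothing more can be done
21.45 None
```

The panel is clamped and the job is handed in at 21.5 s. I lifted the smaller stud from its holder, lowered it into the slot, slid the panel onto the sprung stop and gave the stud a 91° turn. I then eased off the arm, opened the gripper and backed away.

**Checks that agreed:**
- **Seating:** the stud made contact at the predicted height, with the tool at 0.089 m.
- **Push force:** the wrist read about 11 N (about 10.3 N by the moment) before the turn, and 11–13 N at the readings during it. No reading came near 20 N.
- **Holding:** with the arm mostly unloaded the stud moved back only 0.1 mm. The force was about zero after release.
- **Final pictures:** the panel is square, with its far edge at y ≈ 0.2635 m, where I measured the pad face at the start (0.263 m). The stud is against the panel with its grip across the slot. The chisel, gouge, mallet and spare stud have not moved in the top view.

**Less certain:**
- **Tool drift:** the tool drifted 1.7 mm back along the slot during the turn, while the push stayed on. I put that down to holding the stud slightly off its axis, but some give at the stop is possible.
- **Final clamp force:** the pad's compression is too small to see in the pictures, so this rests on the force readings. They include about 3.5 N of sliding friction, so the force on the stop itself is probably 7–9 N.

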